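# Clear the swarf plate: sort the screws, wipe the chips into the trough

### The arm

A 6-joint arm with a two-finger parallel gripper is mounted at the origin on a cart in front of the work surface, level with it; the furniture and walls round the work are solid. World frame = base frame: x ahead of the robot, y to its left, z up, the work surface at z = 0. Lengths are in m, angles in rad, forces in N, time in s.
With the tool pointing down it reaches from about 0.25 to 0.725 m from the base axis. Payload 4 kg.
Tool frame: the origin (TCP) lies at the very end of the fingers, on their centre line; the grasp point (between the pads) lies 19 mm behind it; z points along the fingers, y is the line along which they close (so a half turn about z gives the same grasp; the last joint's range is limited). The gripper opens to 85 mm and grips with 20 to 120 N. Pads are 22 mm wide; open, the fingers measure 114 mm over their backs; the gripper's body (76 mm by 85 mm) begins 54 mm behind the grasp point. The pads swing forward as they close: fully open they stand 13 mm farther back than shut.
Start: joints at [-1.272, 0.241, 0.005, 1.335, 0, 1.571], TCP at [0.147, -0.478, 0.231] pointing down, gripper open.
Joint ranges: [-2.72, 2.72], [-1.05, 1.87], [-1.09, 1.28], [-1.99, 2.15], [-1.42, 1.44], [-3.14, 3.14]. Speed limits (rad/s): [2.79, 2.79, 3.14, 3.14, 3.14, 3.14].

### API

Orientations are given as a unit quaternion [x, y, z, w].
In Python, from workcell import bot, vision, workorder, boxes_of gives the robot as it stands.
- The arm moves only by the tool send_rows, never from a script. Its argument "motion" is text: rows parted by semicolons, each of 5 numbers parted by spaces: the closure, from -1 (fully open) to 1 (shut), so that 0 is half open, then the shift along the tool's x, y, z in cm, then the turn about the tool's z in rad. In form: claw x y z twist; .... A call has 1 to 5 rows; each row is the pose to reach, as a shift and turn from the pose commanded when the call began, along the tool's axes at that moment; what a row does not reach only later rows make up. A row lasts 1/10 s, in which the tool goes at most 50 mm and 8.59 degrees, less where a joint would pass 70% of its speed; a pose out of reach is approached as far as the arm can. A call with a gripper value outside its range is refused whole. The fingers move at their own pace and stop on an object; the grip force is fixed at half the most. Time passes only in rows, so rows that repeat a pose let the fingers close. It gives the time, the measured TCP pose, the force, the opening and the grip force at its end, in the units of the state.
- bot.get_obs(): the state, without advancing time (a new reading comes with each control period).
- vision.camera(name): name is "scene" or "top"; returns the picture (400x640x3 uint8, red, green, blue); there is no depth.
- vision.camera_model(name): a dict with "fov_y" (degrees; the focal length in pixels is half the picture's height over the tangent of half this angle, whatever the lens; pixels are square), "cx", "cy" (the principal point, pixels), "world_from_camera" (4x4, takes a point from camera to world coordinates). Camera axes: x right, y down, z forward; pixel columns grow to the right and rows downward; lengths in m; the calibration is good to about 2 mm. A picture is of the moment at which its call begins. camera_model takes no time and is no camera call.
- workorder.job_done(): hands the job in; it is judged then, once.
Trained networks look in the newest picture that a camera, given by its name, has taken for a name from the list of things; names that differ only in an ending like _2 or _b are one class to them, and where a whole thing is asked for, a point or a joint stands for the part that bears it (a point fixed in the world has none). Each returns a list of dicts, best first, with "conf" (0 to 1); they miss things now and then, are a little off and sometimes report something else, mostly with a low value. They report only what shows in the picture. A call takes as long as a camera call.
- boxes_of(camera, target): "rect" ([centre column, centre row, width, height] in pixels, round what is visible of it).
The state is a dict: "clock": time; "joint_pos": joint angles; "joint_vel": joint speeds; "tau": joint torques, N m; "eef_pos": TCP position; "tool_rot": TCP orientation; "ft_force": force on the tool from outside, world axes, zero at the start; "ft_torque": the same for the moment, N m; "grip_width": finger opening in m; "grasp_force": force on a finger pad.
Only numpy, scipy, OpenCV 4.12 (cv2) and the standard library are available. Lean on these libraries where they do the work, as an engineer would, in place of code of your own. Each camera call takes 0.05 s, during which the arm holds its last target. There are 200 camera calls.

### The job

Clear the steel swarf plate: first pick every screw off it, putting the black socket-head screws in the rectangular tin and the bright hex-head screws in the round dish. Then hold the scraper on the plate and wipe all the loose chips on it over the open end into the trough (the chips are sharp: never pick them up), and put the scraper back upright on its rubber mat. Leave the flat pale grey bearing cradle and the tan pliers where they are.

Things in the scene. Friction and masses are not known exactly. Their poses are not given: they have to be found in the camera images.
- plate_face (a point): Fixed steel swarf plate on the bench. Point: centre of its flat wiping face, 22 mm above the bench; x across the plate, y along it, z up. The face is 160 mm wide (x from -80 to 80) and 220 mm long (y from -110 to 110). Its two long sides and its +y end have raised edges 14 mm high and 6 mm thick; at the -y end the face drops straight into the trough. Screws lie on the +y half of the face, chips on the -y half.
- trough (a point): Open chip trough that is part of the plate, at the -y end of its face. Point: centre of the trough's floor, 18 mm below the face; same axes as the plate. Inside 160 mm (x) by 50 mm (y); its end wall (at y = -25 mm) rises 24 mm above this floor, its side walls 32 mm.
- tin_in (a point): Fixed rectangular aluminium tin, 110 x 84 mm outside (x, y), 28 mm high, walls 3 mm; for socket-head screws. Point: centre of its inner floor.
- dish_in (a point): Fixed round steel dish, 96 mm across outside, 28 mm high, walls 3 mm; for hex-head screws. Point: centre of its inner floor.
- mat_top (a point): Fixed black rubber mat, 130 x 70 x 3 mm (x, y, z): the scraper's place. Point: centre of its upper face; x is its long axis.
- scraper: Hand scraper of 0.3 kg: steel blade block 100 mm long (its x), 24 mm wide (y), 18 mm high with a rubber sole, and on top a wooden grip bar 60 mm (x) by 20 mm (y), from 18 to 64 mm above the sole. Origin: centre of the sole; z up. It is pushed along its y.
- scraper_grip (a point): Point inside the scraper's grip bar, on its middle, 45 mm above the sole; axes as the scraper. Grasp the bar across its 20 mm (along y).
- bolt_heap (a point): Top of a fixed heap of old black bolts on the bench, about 100 mm (x) by 70 mm (y) and 135 mm high, between the plate and the places on the right; a steel bar leans over its far (+x) side. Not part of the job: carry things over it or round its near side.
- plate: The whole swarf plate with its trough; origin 22 mm below the centre of its wiping face, at bench height; same axes as its face.
- bolt_long_1_mid (a point): black socket-head screw (round cylindrical head), 15 x 70 x 16 mm (x, y, z), lying on its side; may be absent. Point: middle of its length, 7 mm above its underside; y runs along the shank towards the head. Grasp it across x; at its middle the shank is about 10 mm thick.
- bolt_long_2_mid (a point): black socket-head screw (round cylindrical head), 15 x 60 x 16 mm (x, y, z), lying on its side; may be absent. Point: middle of its length, 7 mm above its underside; y runs along the shank towards the head. Grasp it across x; at its middle the shank is about 10 mm thick.
- bolt_short_3_mid (a point): black socket-head screw (round cylindrical head), 16 x 41 x 17 mm (x, y, z), lying on its side; may be absent. Point: middle of its length, 8 mm above its underside; y runs along the shank towards the head. Grasp it across x; at its middle the shank is about 10 mm thick.
- bolt_short_1_mid (a point): bright steel hex-head screw (six-sided head), 16 x 38 x 19 mm (x, y, z), lying on its side; may be absent. Point: middle of its length, 8 mm above its underside; y runs along the shank towards the head. Grasp it across x; at its middle the shank is about 10 mm thick.
- bolt_short_2_mid (a point): bright steel hex-head screw (six-sided head), 16 x 38 x 19 mm (x, y, z), lying on its side; may be absent. Point: middle of its length, 8 mm above its underside; y runs along the shank towards the head. Grasp it across x; at its middle the shank is about 10 mm thick.
- chip_1: Curled loose steel chip (swarf), about 20 mm across and 6 mm thick, 12 g, lying flat; may be absent. Origin: its middle, at its underside.
- chip_2: Curled loose steel chip (swarf), about 20 mm across and 6 mm thick, 12 g, lying flat; may be absent. Origin: its middle, at its underside.
- chip_3: Curled loose steel chip (swarf), about 20 mm across and 6 mm thick, 12 g, lying flat; may be absent. Origin: its middle, at its underside.
- chip_4: Curled loose steel chip (swarf), about 20 mm across and 6 mm thick, 12 g, lying flat; may be absent. Origin: its middle, at its underside.
- chip_5: Curled loose steel chip (swarf), about 20 mm across and 6 mm thick, 12 g, lying flat; may be absent. Origin: its middle, at its underside.
- chip_6: Curled loose steel chip (swarf), about 20 mm across and 6 mm thick, 12 g, lying flat; may be absent. Origin: its middle, at its underside.
- cradle_b: Bystander, loose on the bench: flat pale grey steel bearing cradle, 66 x 65 x 11 mm. Origin: centre of its underside.
- pliers_tan: Bystander, loose on the bench: pliers with tan handles, 31 x 200 x 13 mm. Origin: centre of its underside.

How it is judged:
By the outcome, as a careful person would: the job done as asked, in the order asked, and still so for the second after the job is handed in, with the robot touching nothing.
Of bolt_long_1, bolt_long_2, bolt_short_1, bolt_short_2, bolt_short_3 only 3 to 5 are there at a start; the rules pass over those that are not, and their reading is None.
Of chip_1, chip_2, chip_3, chip_4, chip_5, chip_6 only 3 to 6 are there at a start; the rules pass over those that are not, and their reading is None.
At some moment in a run one of bolt_long_1, bolt_long_2, bolt_short_3, bolt_short_1, bolt_short_2, chip_1, chip_2, chip_3, chip_4, chip_5 may be knocked a few centimetres aside while the robot is not near it.
It also fails if it takes over 208 s, if anything falls off the work surface, if the arm or the gripper's body presses on something with over 40 N, if the wrist force passes 120 N, or if a joint passes its speed limit or range.

## Working session

There is one attempt and no reset: what is moved stays moved. The work goes in short steps, Python scripts to look and compute and a tool call to move; the robot and the scene stay as the last step left them, time stands still between calls to the robot, and variables do not carry over. Pictures are saved under pics/ and viewed, at most 14 in all, crops included, and the job is handed in when it is done.

Besides the shell and the picture viewer there is one more tool, called after ">>>" as name(argument=value, ...) on one line, values as JSON. send_rows: Moves the arm, as the interface text tells. Its arguments: {"type":"object","properties":{"motion":{"type":"string"}},"required":["motion"]}

```bash
ls; mkdir -p pics; python3 - <<'E'
from workcell import bot, vision, workorder, boxes_of
import cv2
for n in ("scene","top"):
    im=vision.camera(n); cv2.imwrite(f"pics/{n}0.png",im[:,:,::-1])
    m=vision.camera_model(n); print(n,m)
    for t in ["plate","tin_in","dish_in","mat_top","scraper","bolt_long_1_mid","bolt_short_3_mid","bolt_short_1_mid","chip_1","cradle_b","pliers_tan","bolt_heap","trough"]:
        try: print(t,[([round(v) for v in d["rect"]],round(d["conf"],2)) for d in boxes_of(n,t)])
        except Exception as e: print(t,e)
o=bot.get_obs(); print(o)
E
```

```text
pics
scene {'fov_y': 55.683120514891584, 'cx': 320.5086603031087, 'cy': 195.72997030916767, 'world_from_camera': array([[-0.67253784, -0.54234447,  0.50354278,  0.01656721],
       [-0.73989051,  0.50742353, -0.44168246,  0.51344534],
       [-0.01596542, -0.66961469, -0.74253705,  1.00399203],
       [ 0.        ,  0.        ,  0.        ,  1.        ]])}
plate [([302, 255, 110, 90], 0.97)]
tin_in [([395, 207, 38, 37], 0.88)]
dish_in [([417, 186, 26, 24], 0.94)]
mat_top [([256, 329, 47, 43], 0.76)]
scraper [([257, 330, 33, 31], 0.8)]
bolt_long_1_mid []
bolt_short_3_mid [([256, 328, 38, 33], 0.71), ([273, 253, 15, 13], 0.59)]
bolt_short_1_mid [([287, 275, 9, 12], 0.52)]
chip_1 [([306, 252, 107, 85], 0.32)]
cradle_b [([249, 227, 24, 20], 0.57)]
pliers_tan [([384, 167, 15, 32], 0.55)]
bolt_heap it knows: bolt_long_1_mid, bolt_long_2_mid, bolt_short_1_mid, bolt_short_2_mid, bolt_short_3_mid, chip, cradle, dish_in, mat_top, plate, plate_face, pliers_tan, scraper, scraper_grip, tin_in, trough
trough [([302, 257, 108, 89], 0.96), ([396, 208, 38, 33], 0.26)]
top {'fov_y': 56.3020519118603, 
[... 973 characters left out ...]
{'clock': 1.3, 'joint_pos': array([-1.27198268e+00,  2.40606675e-01,  5.01743731e-03,  1.33520855e+00,
        1.40751731e-06,  1.57077644e+00]), 'joint_vel': array([ 0.00190778, -0.0011992 , -0.00026361,  0.0005593 ,  0.00040819,
       -0.00120818]), 'tau': array([ 1.10287101e-04, -3.72218299e+01,  2.52688944e+01,  1.37217627e-03,
       -1.25994328e-05,  2.86913021e-06]), 'eef_pos': array([ 0.14719504, -0.47784734,  0.2313098 ]), 'tool_rot': array([ 9.88858067e-01,  1.48861422e-01,  5.87556006e-07, -8.24684010e-07]), 'ft_force': array([-0.95669684, -0.64318249,  0.5222111 ]), 'ft_torque': array([-0.02755872,  0.03144712,  0.01216983]), 'grasp_force': 0.0, 'grip_width': 0.0858135966492261}
```

```bash
python3 - <<'E'
import cv2
a=cv2.imread("pics/top0.png");b=cv2.imread("pics/scene0.png")
cv2.imwrite("pics/a.png",cv2.resize(a[130:290,170:460],None,fx=2.75,fy=2.75,interpolation=cv2.INTER_CUBIC))
cv2.imwrite("pics/b.png",cv2.resize(b[150:350,230:440],None,fx=3,fy=3,interpolation=cv2.INTER_CUBIC))
E
```

```text
(no output)
```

View pics/a.png

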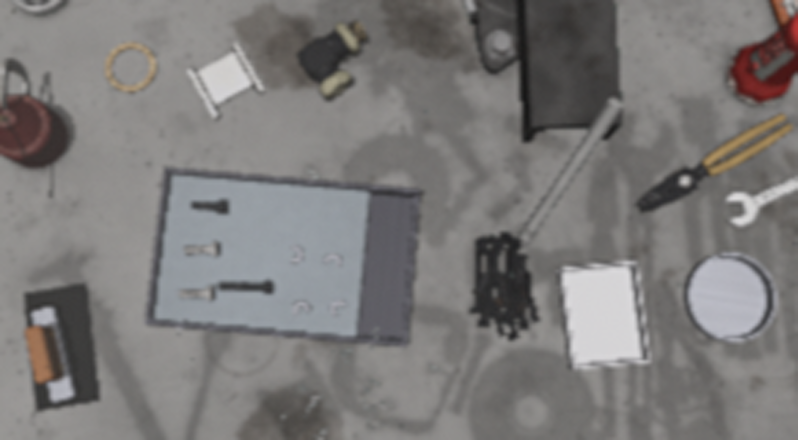

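View pics/b.png

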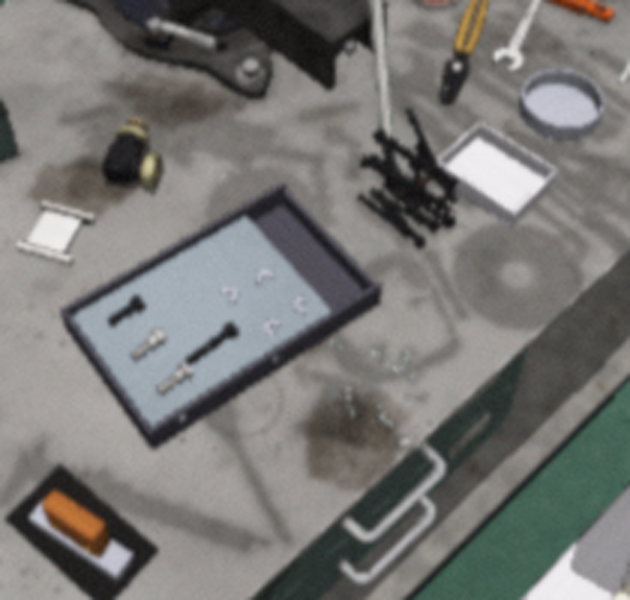

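```bash
cat > h.py <<'E'
import numpy as np, cv2
from workcell import bot, vision, workorder, boxes_of
def px2w(n,uv,z):
    m=vision.camera_model(n); T=m["world_from_camera"]; f=200/np.tan(np.radians(m["fov_y"]/2))
    uv=np.atleast_2d(np.float64(uv)); d=np.c_[(uv-[m["cx"],m["cy"]])/f,np.ones(len(uv))]@T[:3,:3].T
    o=T[:3,3]; return (o+d*((z-o[2])/d[:,2])[:,None])[:,:2]
def w2px(n,P):
    m=vision.camera_model(n); T=m["world_from_camera"]; f=200/np.tan(np.radians(m["fov_y"]/2))
    c=(np.atleast_2d(P)-T[:3,3])@T[:3,:3]; return c[:,:2]/c[:,2:]*f+[m["cx"],m["cy"]]
def shot(n,name=None):
    im=vision.camera(n)
    if name: cv2.imwrite(f"pics/{name}.png",im[:,:,::-1])
    return im[:,:,::-1].copy()
def ortho(n,im,z,x0,x1,y0,y1,s=2.0):
    """top-down rectified view at height z: column=(y1-y)*s*1000, row=(x1-x)*s*1000"""
    W,H=int((y1-y0)*1000*s),int((x1-x0)*1000*s)
    c,r=np.meshgrid(np.arange(W),np.arange(H))
    P=np.c_[(x1-r/1000/s).ravel(),(y1-c/1000/s).ravel(),np.full(c.size,z)]
    uv=w2px(n,P).astype(np.float32).reshape(H,W,2)
    return cv2.remap(im,uv[...,0],uv[...,1],cv2.INTER_CUBIC)
E
python3 - <<'E'
from h import *
np.set_printoptions(precision=4,suppress=True)
A=lambda p:np.array(p)/2.75+[170,130]-.32
B=lambda p:np.array(p)/3+[230,150]-.33
c=px2w("top",A([(165,168),(424,190),(408,345),(147,324)]),.036);print("plate top",c)
print(np.linalg.norm(np.diff(np.r_[c,c[:1]],axis=0),axis=1))
c=px2w("scene",B([(64,315),(281,187),(381,288),(152,447)]),.036);print("plate scene(walls)",c)
for nm,t,s,z in [("mid tin",[(561,265),(633,262),(649,362),(570,369)],[(483,123),(556,172),(515,216),(438,163)],.028),
 ("mat",[(25,294),(86,285),(100,400),(37,409)],[(62,465),(158,550),(105,603),(7,517)],.003),
 ("grip",[(28,330),(47,326),(60,380),(40,384)],[(55,490),(107,534),(100,552),(44,510)],.064),
 ("dish",[(684,297),(776,297),(730,252),(730,342)],[(519,100),(603,100),(561,70),(561,132)],.028),
 ("blade",[(35,310),(58,305),(75,398),(50,404)],[(35,505)],.018),
 ("heap",[(475,235),(520,235),(540,330),(500,335)],[(420,110),(385,130),(455,180),(420,240)],.1)]:
    print(nm,"\n",px2w("top",A(t),z),px2w("top",A(t),z).mean(0),"\n",px2w("scene",B(s),z),px2w("scene",B(s),z).mean(0))
it,is_=cv2.imread("pics/top0.png"),cv2.imread("pics/scene0.png")
o=np.vstack([np.hstack([ortho(n,i,.03,.27,.47,-.06,.26,1.25) for n,i in (("top",it),("scene",is_))]),
 np.hstack([ortho(n,i,.003,.2,.42,.22,.46,1.25) for n,i in (("top",it),("scene",is_))]+[np.zeros((275,200,3),np.uint8)])])
print(o.shape); cv2.imwrite("pics/o.png",o)
E
```

```text
plate top [[ 0.6467  0.2501]
 [ 0.6153 -0.0325]
 [ 0.4485 -0.0106]
 [ 0.4778  0.267 ]]
[0.2843 0.1683 0.2791 0.1698]
plate scene(walls) [[ 0.639   0.2532]
 [ 0.6129 -0.0203]
 [ 0.4443 -0.0045]
 [ 0.4649  0.2772]]
mid tin 
 [[ 0.5303 -0.1794]
 [ 0.5316 -0.258 ]
 [ 0.424  -0.2683]
 [ 0.4188 -0.1832]] [ 0.4762 -0.2222] 
 [[ 0.5283 -0.2625]
 [ 0.4235 -0.2649]
 [ 0.4145 -0.1828]
 [ 0.5225 -0.1784]] [ 0.4722 -0.2221]
mat 
 [[0.5155 0.4095]
 [0.5237 0.3427]
 [0.3988 0.3243]
 [0.391  0.3921]] [0.4572 0.3671] 
 [[0.5235 0.3432]
 [0.3979 0.3271]
 [0.3924 0.3901]
 [0.5158 0.4099]] [0.4574 0.3676]
grip 
 [[0.4735 0.3834]
 [0.4771 0.3639]
 [0.4216 0.3487]
 [0.4181 0.3691]] [0.4476 0.3663] 
 [[0.4776 0.3716]
 [0.4149 0.3618]
 [0.4064 0.3754]
 [0.469  0.3891]] [0.442  0.3745]
dish 
 [[ 0.4923 -0.3109]
 [ 0.4897 -0.4108]
 [ 0.5399 -0.3647]
 [ 0.4429 -0.3569]] [ 0.4912 -0.3608] 
 [[ 0.5236 -0.322 ]
 [ 0.4558 -0.3943]
 [ 0.5213 -0.3985]
 [ 0.4576 -0.3172]] [ 0.4896 -0.358 ]
blade 
 [[0.4968 0.3927]
 [0.5015 0.368 ]
 [0.402  0.3468]
 [0.3964 0.3733]] [0.4492 0.3702] 
 [[0.5006 0.3864]] [0.5006 0.3864]
heap 
 [[ 0.5567 -0.0811]
 [ 0.5555 -0.1271]
 [ 0.4588 -0.1429]
 [ 0.4549 -0.1024]] [ 0.5065 -0.1134] 
 [[ 0.5501 -0.1699]
 [ 0.5556 -0.1207]
 [ 0.4576 -0.1229]
 [ 0.4296 -0.0396]] [ 0.4982 -0.1133]Traceback (most recent call last):
  File "<stdin>", line 17, in <module>
    return _nx.concatenate(arrs, 1, dtype=dtype, casting=casting)
           ~~~~~~~~~~~~~~~^^^^^^^^^^^^^^^^^^^^^^^^^^^^^^^^^^^^^^^
ValueError: all the input array dimensions except for the concatenation axis must match exactly, but along dimension 0, the array at index 0 has size 274 and the array at index 2 has size 275
```

```bash
cat >> h.py <<'E'
YAW=-5.9
def blobs(n,im,z=.029,s=2.0,show=None):
    """things on the plate face: world centre, long axis angle (deg), size mm, mean brightness"""
    x0,x1,y0,y1=.43,.66,-.04,.28
    o=ortho(n,im,z,x0,x1,y0,y1,s); g=cv2.cvtColor(o,cv2.COLOR_BGR2GRAY).astype(int)
    a=np.radians(YAW); X=np.array([np.cos(a),np.sin(a)]);Y=np.array([-np.sin(a),np.cos(a)])
    F=PF
    poly=np.array([F+X*i*.074+Y*j for i,j in((1,.104),(-1,.104),(-1,-.104),(1,-.104))])
    pp=np.c_[(y1-poly[:,1]),(x1-poly[:,0])]*1000*s
    M=cv2.fillPoly(np.zeros(g.shape,np.uint8),[pp.astype(np.int32)],1)
    med=np.median(g[M>0]); D=((np.abs(g-med)>22)&(M>0)).astype(np.uint8)
    k,l,st,ce=cv2.connectedComponentsWithStats(D); out=[]
    for i in range(1,k):
        if st[i,4]<60: continue
        q=np.argwhere(l==i)[:,::-1].astype(np.float32); (cx,cy),(w,h),_=r=cv2.minAreaRect(q)
        b=cv2.boxPoints(r); e=max((b[1]-b[0],b[2]-b[1]),key=lambda v:v@v)
        ang=np.degrees(np.arctan2(-e[0],-e[1]))%180   # dir (x,y)=(-row,-col)
        c=np.array([x1-cy/1000/s,y1-cx/1000/s]); 
        out.append((c,ang,max(w,h)/s,min(w,h)/s,g[l==i].mean()-med))
        cv2.drawContours(o,[b.astype(int)],0,(0,0,255),1)
    return out,o
PF=np.array([.5505,.137])
E
python3 - <<'E'
from h import *
np.set_printoptions(precision=4,suppress=True)
os=[]
for n in ("top","scene"):
    r,o=blobs(n,cv2.imread(f"pics/{n}0.png")); os.append(cv2.resize(o,None,fx=.62,fy=.62)); print(n)
    for c,a,w,h,d in r: print(c,round(a),round(w),round(h),round(d))
cv2.imwrite("pics/o.png",np.hstack(os))
E
```

```text
top
[0.5402 0.0358] 174 148 5 -43
[0.6038 0.2023] 90 44 18 -65
[0.5578 0.1935] 0 16 8 -42
[0.5609 0.2238] 99 10 3 -25
[0.5525 0.2238] 90 8 4 -29
[0.5141 0.167 ] 95 71 20 -62
[0.5101 0.2221] 83 17 10 -28
scene
[0.6332 0.2218] 84 23 2 -31
[0.5495 0.1253] 84 185 148 -58
[0.6038 0.2028] 90 46 24 -82
[0.5551 0.2125] 87 40 15 -40
[0.5143 0.1633] 90 66 22 -82
[0.5177 0.2025] 135 5 5 -28
[0.5074 0.2175] 82 40 15 -38
```

View pics/o.png

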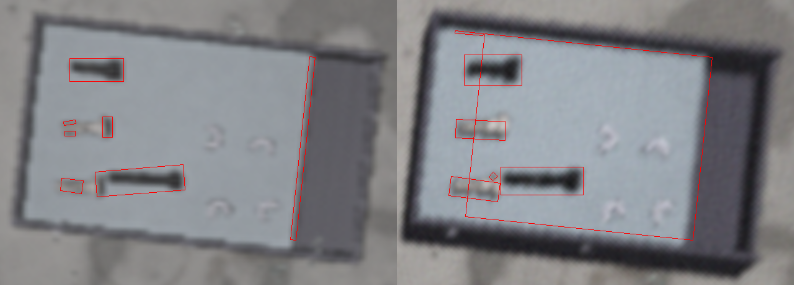

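>>> send_rows(motion="0.4 0 0 0 -0.12;0.4 0 0 0 -0.24;0.4 0 0 0 -0.36;0.4 0 0 0 -0.48;0.4 0 0 0 -0.584")

```text
clock: 1.8
eef_pos: [0.1472, -0.4778, 0.2313]
tool_rot: [0.903, 0.429, 0.0, -0.0]
ft_force: [-1.0, 0.1, -0.4]
grip_width: 0.0257
grasp_force: 0.0
```

>>> send_rows(motion="0.4 0 0 0 -0.12;0.4 0 0 0 -0.24;0.4 0 0 0 -0.36;0.4 0 0 0 -0.48;0.4 0 0 0 -0.584")

```text
clock: 2.3
eef_pos: [0.1472, -0.4779, 0.2313]
tool_rot: [0.741, 0.671, -0.0, 0.0]
ft_force: [0.1, 0.4, -0.2]
grip_width: 0.0256
grasp_force: 0.0
```

>>> send_rows(motion="0.4 3.6 1.9 0 0;0.4 7.2 3.8 0 0;0.4 10.8 5.7 0 0;0.4 14.4 7.6 0 0;0.4 18.1 9.6 0 0")

```text
clock: 2.8
eef_pos: [0.262, -0.3065, 0.2314]
tool_rot: [0.743, 0.669, 0.0, 0.0]
ft_force: [1.8, 0.5, -1.0]
grip_width: 0.0255
grasp_force: 0.0
```

>>> send_rows(motion="0.4 3.6 1.9 0 0;0.4 7.2 3.8 0 0;0.4 10.8 5.7 0 0;0.4 14.4 7.6 0 0;0.4 18.1 9.6 0 0")

```text
clock: 3.3
eef_pos: [0.3764, -0.1363, 0.2316]
tool_rot: [0.743, 0.669, 0.0, 0.0]
ft_force: [0.2, -0.5, -0.6]
grip_width: 0.0257
grasp_force: 0.0
```

>>> send_rows(motion="0.4 3.6 1.9 0 0;0.4 7.2 3.8 0 0;0.4 10.8 5.7 0 0;0.4 14.4 7.6 0 0;0.4 18.1 9.6 0 0")

```text
clock: 3.8
eef_pos: [0.4907, 0.0339, 0.2315]
tool_rot: [0.743, 0.669, 0.0, 0.0]
ft_force: [0.6, -0.5, 0.4]
grip_width: 0.0255
grasp_force: 0.0
```

>>> send_rows(motion="0.4 3.6 1.9 2 0;0.4 7.2 3.8 4 0;0.4 10.8 5.7 6 0;0.4 14.4 7.6 8 0;0.4 18.1 9.5 10 0")

```text
clock: 4.3
eef_pos: [0.6041, 0.2039, 0.1304]
tool_rot: [0.743, 0.669, 0.0, 0.0]
ft_force: [0.6, -0.5, 0.6]
grip_width: 0.0258
grasp_force: 0.0
```

```bash
cat >> h.py <<'E'
PF=np.array([.5505,.1445]); YAW=-6.0
_a=np.radians(YAW); R=np.array([[np.cos(_a),-np.sin(_a)],[np.sin(_a),np.cos(_a)]])
def pl(w): return (np.asarray(w)[...,:2]-PF)@R      # world -> plate frame
def tcp(): 
    o=bot.get_obs(); p=o["eef_pos"]; q=o["tool_rot"]
    return np.r_[pl(p)*100,p[2]*100], 2*np.degrees(np.arctan2(q[1],q[0])), o
E
python3 - <<'E'
from h import *
print(tcp()[:2])
E
```

```text
(array([ 4.70542909,  6.47094585, 13.03713251]), np.float64(84.04454744889247))
```

>>> send_rows(motion="0.4 -0.2 -0.2 4 0;0.4 -0.2 -0.2 7.5 0;0.4 -0.2 -0.2 9.5 0;0.4 -0.2 -0.2 10.5 0;0.4 -0.2 -0.2 10.6 0")

```text
clock: 4.8
eef_pos: [0.6001, 0.2003, 0.0238]
tool_rot: [0.743, 0.669, -0.001, -0.001]
ft_force: [0.7, -1.0, -0.1]
grip_width: 0.0257
grasp_force: 0.0
```

>>> send_rows(motion="1 0 0 0 0;1 0 0 0 0;1 0 0 0 0;1 0 0 0 0;1 0 0 0 0")

```text
clock: 5.3
eef_pos: [0.6015, 0.2008, 0.0261]
tool_rot: [0.743, 0.669, 0.001, 0.0]
ft_force: [-0.3, 0.0, 2.1]
grip_width: 0.0121
grasp_force: 58.7
```

>>> send_rows(motion="1 0 0 -3 0;1 0 0 -7 0;1 0 0 -11 0;1 0 0 -15 0;1 0 0 -19 0")

```text
clock: 5.8
eef_pos: [0.6008, 0.2006, 0.2172]
tool_rot: [0.743, 0.669, 0.0, 0.0]
ft_force: [0.7, 0.5, -0.6]
grip_width: 0.012
grasp_force: 58.6
```

>>> send_rows(motion="1 -3.7 -2 0 0;1 -7.4 -4 0 0;1 -11.1 -6.1 0 0;1 -14.8 -8.1 0 0;1 -18.5 -10.1 0 0")

```text
clock: 6.3
eef_pos: [0.4802, 0.026, 0.2156]
tool_rot: [0.743, 0.67, 0.0, 0.0]
ft_force: [0.6, -0.7, 0.0]
grip_width: 0.0122
grasp_force: 58.6
```

>>> send_rows(motion="1 -4.5 0 0 0;1 -9 0 0 0;1 -13.5 0 0 0;1 -18 0 0 0;1 -22.5 0 0 0")

```text
clock: 6.8
eef_pos: [0.4576, -0.1983, 0.2158]
tool_rot: [0.743, 0.669, 0.0, 0.0]
ft_force: [1.1, 0.3, -0.8]
grip_width: 0.012
grasp_force: 58.6
```

>>> send_rows(motion="1 -2.3 0 0 0;1 -2.3 0 4 0;1 -2.3 0 8.5 0;1 -2.3 0 13 0;1 -2.3 0 16 0")

```text
clock: 7.3
eef_pos: [0.4539, -0.2189, 0.0527]
tool_rot: [0.743, 0.669, -0.001, -0.001]
ft_force: [0.3, -0.6, -0.0]
grip_width: 0.0121
grasp_force: 58.7
```

```bash
python3 - <<'E'
from h import *
print(tcp()[:2])
a=[ortho(n,shot(n,n+"1"),.02,.39,.57,-.43,-.15,1.42) for n in ("top","scene")]
cv2.imwrite("pics/p.png",np.hstack(a)); print(a[0].shape)
E
```

```text
(array([ -5.8054225 , -37.15098785,   5.26964771]), np.float64(84.0128767026015))
(255, 397, 3)
```

View pics/p.png

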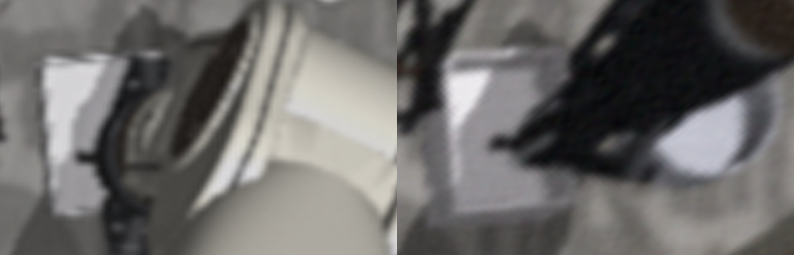

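>>> send_rows(motion="1 0 0 2 0;1 0 0 3.5 0;1 0 0 3.5 0;0.4 0 0 3.5 0;0.4 0 0 3.5 0")

```text
clock: 7.9
eef_pos: [0.4572, -0.2201, 0.0222]
tool_rot: [0.743, 0.669, 0.001, 0.002]
ft_force: [0.6, -0.2, 0.3]
grip_width: 0.0258
grasp_force: 0.0
```

>>> send_rows(motion="0.4 0 0 -4 0;0.4 0 0 -8.5 0;0.4 0 0 -13 0;0.4 0 0 -17 0;0.4 0 0 -17 0")

```text
clock: 8.4
eef_pos: [0.4597, -0.2214, 0.1985]
tool_rot: [0.743, 0.669, 0.003, 0.007]
ft_force: [0.9, -0.4, -0.5]
grip_width: 0.0256
grasp_force: 0.0
```

```bash
python3 - <<'E'
from h import *
print(tcp()[:2])
os=[]
for n in ("top","scene"):
    im=shot(n,n+"2"); r,o=blobs(n,im); os.append(cv2.resize(o,None,fx=.62,fy=.62)); print(n)
    for c,a,w,h,d in r: print((pl(c)*100).round(2),round(a),round(w),round(h),round(d))
a=[ortho(n,cv2.imread(f"pics/{n}2.png"),.01,.39,.57,-.43,-.15,1.42)[:,:397] for n in ("top","scene")]
o=np.vstack([np.hstack(os)[:,:792],np.hstack(a)[:,:792]])
cv2.imwrite("pics/p2.png",o)
E
```

```text
(array([ -5.20199998, -37.34094782,  19.84694928]), np.float64(84.04219952287868))
top
[0.18 4.95] 0 17 8 -42
[0.14 7.96] 90 10 4 -25
[-0.6   7.91] 90 8 4 -29
[-3.85  1.87] 95 71 20 -61
[-4.86  7.28] 86 17 11 -28
scene
[7.38 3.59] 84 22 1 -27
[7.36 0.12] 84 42 2 -29
[ 7.39 -6.42] 75 82 12 -34
[  2.53 -10.35] 174 31 1 -26
[-0.17  6.81] 87 40 17 -41
[ -2.98 -10.33] 174 44 1 -28
[-3.83  1.51] 90 67 23 -84
[-3.89  5.45] 90 6 5 -30
[-5.05  6.83] 83 40 16 -39
[ -6.64 -10.36] 170 15 2 -29
```

View pics/p2.png

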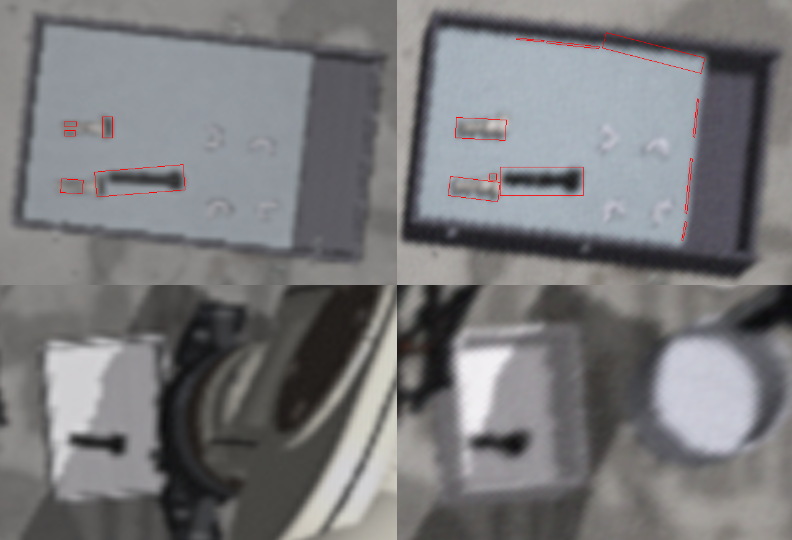

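>>> send_rows(motion="0.4 4.5 0.3 0 0;0.4 9 0.6 0 0;0.4 13.5 0.9 0 0;0.4 18 1.2 0 0;0.4 22.5 1.5 0 0")

```text
clock: 9.0
eef_pos: [0.4929, 0.0044, 0.189]
tool_rot: [0.743, 0.669, -0.001, -0.001]
ft_force: [1.1, -0.4, 0.1]
grip_width: 0.0252
grasp_force: 0.0
```

>>> send_rows(motion="0.4 4.5 0 0 0;0.4 9 0 0 0;0.4 13 0 3 0;0.4 16.2 0 6 0;0.4 16.2 0 8 0")

```text
clock: 9.5
eef_pos: [0.509, 0.1673, 0.107]
tool_rot: [0.741, 0.671, -0.001, -0.001]
ft_force: [-0.6, -1.3, -0.4]
grip_width: 0.0258
grasp_force: 0.0
```

```bash
python3 - <<'E'
from h import *
p,y,o=tcp();print(p,y,o["joint_pos"].round(3),o["joint_vel"].round(3),o["tool_rot"])
shot("top");p,y,o=tcp();print(p,y,o["joint_vel"].round(3),o["tool_rot"])
E
```

```text
[-4.36861897  1.83588772 10.6960391 ] 84.35952202069313 [ 3.170e-01  3.980e-01 -1.100e-01  1.066e+00  1.000e-03  1.986e+00] [-0.054  0.16  -0.31  -0.447 -0.037 -0.031] [ 0.74104051  0.67145768 -0.0013899  -0.0012707 ]
[-4.5762356   1.57008557 10.38342833] 84.2683805002288 [-0.041 -0.027  0.007  0.109 -0.011 -0.008] [ 0.74156605  0.67086058 -0.0046122  -0.00214539]
```

>>> send_rows(motion="0.4 0 0.7 3 0;0.4 0 0.7 5 0;0.4 0 0.7 5 0;0.4 0 0.7 5 0;0.4 0 0.7 5 0")

```text
clock: 10.05
eef_pos: [0.5185, 0.1631, 0.0616]
tool_rot: [0.743, 0.669, 0.001, 0.0]
ft_force: [0.4, -0.4, 0.8]
grip_width: 0.0255
grasp_force: 0.0
```

```bash
python3 - <<'E'
from h import *
for i in range(4):
    p,y,o=tcp();print(p,y,o["joint_vel"].round(3),o["tool_rot"].round(4)); 
    if i<3: shot("top","t3")
E
```

```text
[-3.37402737  1.51584317  6.16104559] 84.01306864866166 [ 0.001 -0.009  0.005 -0.005 -0.001 -0.002] [7.431e-01 6.692e-01 9.000e-04 4.000e-04]
[-3.35581671  1.52914546  6.18283637] 84.01768636830525 [ 0.002 -0.005 -0.001 -0.003  0.     0.001] [7.430e-01 6.692e-01 1.200e-03 5.000e-04]
[-3.35665101  1.5347912   6.18315804] 84.02200634746987 [ 0.002 -0.001 -0.001 -0.005 -0.001  0.001] [7.430e-01 6.693e-01 1.200e-03 5.000e-04]
[-3.36609349  1.53419877  6.16936293] 84.02516404516292 [ 0.002  0.001 -0.006 -0.002 -0.    -0.001] [7.430e-01 6.693e-01 1.100e-03 5.000e-04]
```

>>> send_rows(motion="0.4 0 -0.4 1.5 0;0.4 0 -0.4 3 0;0.4 0 -0.4 3.7 0;0.4 0 -0.4 3.7 0;0.4 0 -0.4 3.7 0")

```text
clock: 10.7
eef_pos: [0.5142, 0.1637, 0.0239]
tool_rot: [0.743, 0.669, 0.0, 0.0]
ft_force: [0.3, 0.5, 0.6]
grip_width: 0.0254
grasp_force: 0.0
```

>>> send_rows(motion="1 0 0 0 0;1 0 0 0 0;1 0 0 0 0;1 0 0 0 0;1 0 0 0 0")

```text
clock: 11.2
eef_pos: [0.5146, 0.1638, 0.0242]
tool_rot: [0.743, 0.669, 0.001, 0.0]
ft_force: [-0.3, -0.5, 5.3]
grip_width: 0.0061
grasp_force: 59.0
```

>>> send_rows(motion="1 0 0 -3 0;1 0 0 -7 0;1 0 0 -11 0;1 0 0 -15 0;1 0 0 -18 0")

```text
clock: 11.7
eef_pos: [0.5141, 0.1636, 0.2057]
tool_rot: [0.743, 0.669, 0.001, 0.0]
ft_force: [0.9, 0.5, -0.3]
grip_width: 0.0065
grasp_force: 58.8
```

>>> send_rows(motion="1 -4.2 0 0 0;1 -8.7 0 0 0;1 -13.2 0 0 0;1 -17.7 0 0 0;1 -22.2 0 0 0")

```text
clock: 12.2
eef_pos: [0.4899, -0.0588, 0.2029]
tool_rot: [0.743, 0.67, -0.0, -0.0]
ft_force: [1.6, 0.6, -0.2]
grip_width: 0.0067
grasp_force: 58.9
```

>>> send_rows(motion="1 -4.2 0 0 0;1 -8.7 0 0 0;1 -13.2 1 0 0;1 -16.6 2 0 0;1 -16.6 2 2 0")

```text
clock: 12.7
eef_pos: [0.4953, -0.2297, 0.185]
tool_rot: [0.745, 0.667, 0.001, 0.003]
ft_force: [0.4, 0.3, -0.6]
grip_width: 0.0063
grasp_force: 58.9
```

>>> send_rows(motion="1 0 0 4 0;1 0 0 8 0;1 0 0 12 0;1 0 0 15 0;1 0 0 16.5 0")

```text
clock: 13.2
eef_pos: [0.4905, -0.2232, 0.0145]
tool_rot: [0.743, 0.669, -0.001, -0.003]
ft_force: [-0.9, 0.5, -1.5]
grip_width: 0.0062
grasp_force: 58.9
```

>>> send_rows(motion="1 0 0 0 0;1 0 0 0 0;0.4 0 0 0 0;0.4 0 0 0 0;0.4 0 0 0 0")

```text
clock: 13.7
eef_pos: [0.4942, -0.2248, 0.0195]
tool_rot: [0.743, 0.669, 0.0, 0.001]
ft_force: [-0.1, -0.8, -1.2]
grip_width: 0.0257
grasp_force: 0.0
```

>>> send_rows(motion="0.4 0 0 -4 0;0.4 0 0 -8.5 0;0.4 0 0 -13 0;0.4 0 0 -17 0;0.4 0 0 -18 0")

```text
clock: 14.2
eef_pos: [0.4961, -0.2257, 0.2047]
tool_rot: [0.743, 0.669, 0.002, 0.005]
ft_force: [0.8, 0.4, 1.1]
grip_width: 0.0255
grasp_force: 0.0
```

```bash
cat > look.py <<'E'
from h import *
import sys
k=sys.argv[1]
print(tcp()[:2])
os=[];a=[]
for n in ("top","scene"):
    im=shot(n,n+k); r,o=blobs(n,im); os.append(cv2.resize(o,None,fx=.62,fy=.62)); print(n)
    for c,an,w,h,d in r: 
        if h>4: print((pl(c)*100).round(2),round(an),round(w),round(h),round(d))
    a.append(ortho(n,im,.01,.39,.57,-.43,-.15,1.42)[:,:397])
cv2.imwrite(f"pics/p{k}.png",np.vstack([np.hstack(os)[:,:792],np.hstack(a)[:,:792]]))
E
python3 look.py 4
```

```text
(array([ -1.53772742, -37.38430489,  20.47391958]), np.float64(84.03909265393771))
top
[0.21 4.95] 0 16 8 -41
[-4.58  4.95] 7 17 8 -40
[-4.84  7.3 ] 86 17 10 -28
scene
[ 7.39 -6.39] 76 82 11 -34
[-0.2   6.83] 87 41 16 -41
[-3.89  5.45] 90 6 5 -29
[-5.03  6.82] 83 40 16 -39
```

View pics/p4.png

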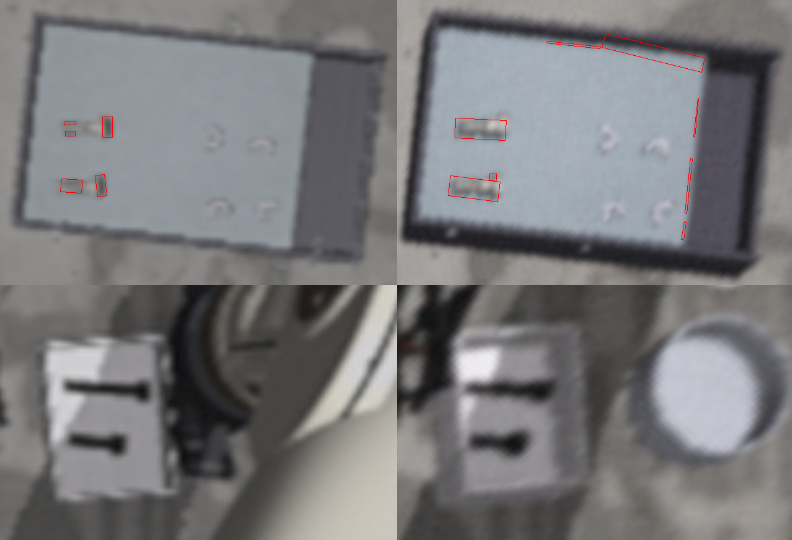

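>>> send_rows(motion="0.4 4.2 -1.4 0 0;0.4 8.7 -2.8 0 0;0.4 13.2 -2.8 0 0;0.4 17.7 -2.8 0 0;0.4 22.2 -2.8 0 0")

```text
clock: 14.8
eef_pos: [0.487, 0.0009, 0.1962]
tool_rot: [0.743, 0.669, -0.001, -0.001]
ft_force: [0.3, -0.3, 0.7]
grip_width: 0.0261
grasp_force: 0.0
```

>>> send_rows(motion="0.4 4.5 0 0 0;0.4 9 0 0 0;0.4 13.5 0 3 0;0.4 18 0 6 0;0.4 21.7 0 8 0")

```text
clock: 15.3
eef_pos: [0.5093, 0.2158, 0.115]
tool_rot: [0.743, 0.669, -0.002, -0.001]
ft_force: [0.7, -1.0, 0.7]
grip_width: 0.0257
grasp_force: 0.0
```

>>> send_rows(motion="0.4 0 0 3 0;0.4 0 0 5 0;0.4 0 0 5 0;0.4 0 0 5 0;0.4 0 0 5 0")

```text
clock: 15.8
eef_pos: [0.5117, 0.2148, 0.0691]
tool_rot: [0.743, 0.669, 0.001, 0.0]
ft_force: [0.6, -0.1, -0.8]
grip_width: 0.0254
grasp_force: 0.0
```

```bash
python3 - <<'E'
from h import *
shot("top","t5");print(tcp()[:2])
E
```

```text
(array([-4.56525755,  6.60176943,  6.95899881]), np.float64(84.00156596910905))
```

Exactly as planned. Descend, grip, lift.

>>> send_rows(motion="0.4 0 0 2 0;0.4 0 0 4 0;0.4 0 0 4.4 0;0.4 0 0 4.4 0;0.4 0 0 4.4 0")

```text
clock: 16.35
eef_pos: [0.5121, 0.2152, 0.0257]
tool_rot: [0.743, 0.669, 0.001, 0.0]
ft_force: [1.1, 0.5, 0.3]
grip_width: 0.0258
grasp_force: 0.0
```

>>> send_rows(motion="1 0 0 0 0;1 0 0 0 0;1 0 0 0 0;1 0 0 0 0;1 0 0 0 0")

```text
clock: 16.85
eef_pos: [0.5124, 0.2155, 0.0259]
tool_rot: [0.743, 0.669, 0.001, 0.001]
ft_force: [-0.9, -0.9, 6.1]
grip_width: 0.011
grasp_force: 57.5
```

>>> send_rows(motion="1 0 0 -3 0;1 0 0 -7 0;1 0 0 -11 0;1 0 0 -15 0;1 0 0 -18 0")

```text
clock: 17.35
eef_pos: [0.5115, 0.2152, 0.2073]
tool_rot: [0.743, 0.669, 0.001, 0.0]
ft_force: [1.6, 0.2, -0.5]
grip_width: 0.0108
grasp_force: 59.5
```

>>> send_rows(motion="1 -4.2 0 0 0;1 -8.7 0 0 0;1 -13.2 0 0 0;1 -17.7 0 0 0;1 -22.2 0 0 0")

```text
clock: 17.85
eef_pos: [0.4874, -0.0074, 0.2045]
tool_rot: [0.743, 0.67, 0.0, 0.0]
ft_force: [1.5, 0.4, 0.2]
grip_width: 0.011
grasp_force: 59.5
```

>>> send_rows(motion="1 -4.5 0 0 0;1 -9 0 0 0;1 -13.5 0.9 0 0;1 -18 1.9 0 0;1 -22.3 2.9 0 0")

```text
clock: 18.35
eef_pos: [0.4933, -0.2326, 0.2045]
tool_rot: [0.743, 0.669, 0.0, 0.0]
ft_force: [0.3, 0.7, -0.1]
grip_width: 0.011
grasp_force: 59.5
```

>>> send_rows(motion="1 -4.5 0.5 0 0;1 -9 1 0 0;1 -13 1 0 0;1 -15 1 1 0;1 -15 1 4 0")

```text
clock: 18.85
eef_pos: [0.489, -0.3851, 0.1663]
tool_rot: [0.744, 0.668, 0.0, 0.004]
ft_force: [1.2, 0.5, -0.4]
grip_width: 0.0114
grasp_force: 59.5
```

>>> send_rows(motion="1 0 0 4 0;1 0 0 8 0;1 0 0 10 0;1 0 0 10 0;1 0 0 10 0")

```text
clock: 19.35
eef_pos: [0.4881, -0.3803, 0.0643]
tool_rot: [0.743, 0.67, 0.0, -0.001]
ft_force: [0.5, -0.1, -0.2]
grip_width: 0.011
grasp_force: 59.5
```

```bash
python3 - <<'E'
from h import *
print(tcp()[:2])
a=[ortho(n,shot(n,n+"6"),.02,.39,.57,-.43,-.15,1.42) for n in ("top","scene")]
cv2.imwrite("pics/p6.png",np.hstack(a)); print(pl(np.array([[.4905,-.3595]]))*100)
E
```

```text
(array([ -0.71857495, -52.842446  ,   6.43291877]), np.float64(84.07687076613685))
[[ -0.69889682 -50.75107431]]
```

View pics/p6.png

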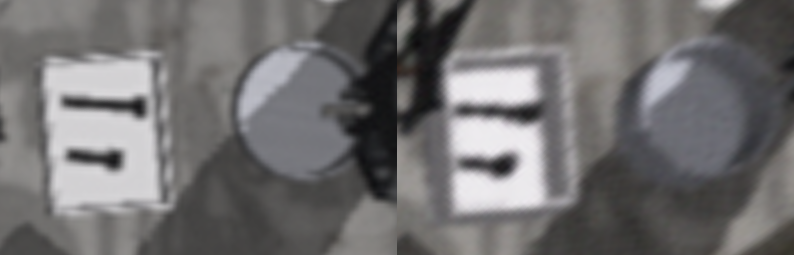

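>>> send_rows(motion="1 0.3 0 2 0;1 0.3 0 4.3 0;1 0.3 0 4.3 0;1 0.3 0 4.3 0;0.4 0.3 0 4.3 0")

```text
clock: 19.95
eef_pos: [0.4897, -0.3789, 0.0236]
tool_rot: [0.743, 0.669, 0.0, 0.002]
ft_force: [0.5, -0.1, 0.3]
grip_width: 0.024
grasp_force: 0.0
```

>>> send_rows(motion="0.4 0 0 0 0;0.4 0 0 0 0;0.4 0 0 -4 0;0.4 0 0 -8.5 0;0.4 0 0 -13 0")

```text
clock: 20.45
eef_pos: [0.4881, -0.3777, 0.1529]
tool_rot: [0.743, 0.669, -0.0, -0.0]
ft_force: [1.3, -1.0, 0.8]
grip_width: 0.0257
grasp_force: 0.0
```

>>> send_rows(motion="0.4 3 0 -3 0;0.4 7.5 0 -5 0;0.4 12 0 -5 0;0.4 16.5 0 -5 0;0.4 16.5 0 -5 0")

```text
clock: 20.95
eef_pos: [0.506, -0.209, 0.2026]
tool_rot: [0.741, 0.672, 0.001, -0.0]
ft_force: [-0.2, 0.0, 1.0]
grip_width: 0.0251
grasp_force: 0.0
```

```bash
python3 look.py 7
```

```text
(array([ -0.73356211, -35.6239952 ,  20.25948243]), np.float64(84.41156149569944))
top
[0.21 4.95] 0 16 8 -42
scene
[ 7.39 -4.13] 79 127 11 -33
[-0.17  6.83] 86 41 16 -41
```

View pics/p7.png

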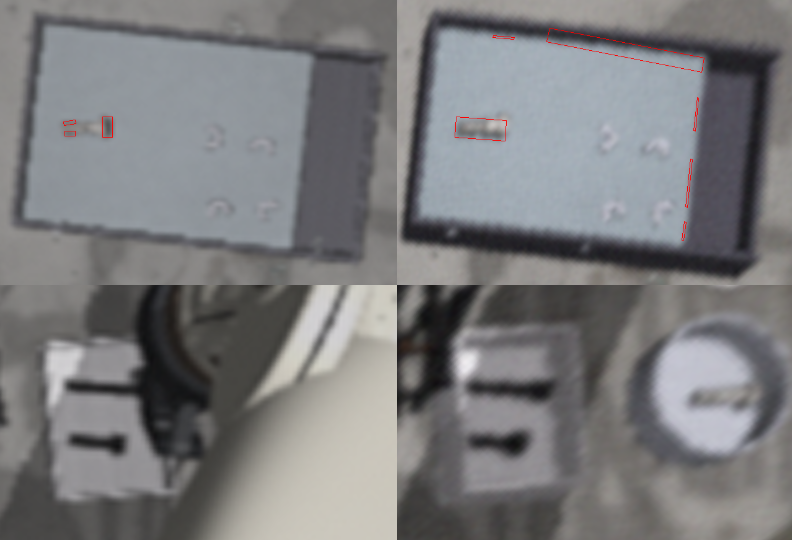

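>>> send_rows(motion="0.4 3.7 -1 0 0;0.4 8 -2 0 0;0.4 12.5 -2 0 0;0.4 17 -2 0 0;0.4 21.5 -2 0 0")

```text
clock: 21.55
eef_pos: [0.5085, 0.002, 0.2016]
tool_rot: [0.744, 0.668, 0.0, 0.0]
ft_force: [0.4, 0.1, -0.8]
grip_width: 0.0259
grasp_force: 0.0
```

>>> send_rows(motion="0.4 4.5 0 0 0;0.4 9 1 0 0;0.4 13.5 2 3 0;0.4 18 2.7 6 0;0.4 21.2 2.7 8 0")

```text
clock: 22.05
eef_pos: [0.5588, 0.2104, 0.1203]
tool_rot: [0.744, 0.668, 0.001, 0.001]
ft_force: [0.6, 0.3, 0.6]
grip_width: 0.0254
grasp_force: 0.0
```

>>> send_rows(motion="0.4 0 0 3 0;0.4 0 0 5 0;0.4 0 0 5 0;0.4 0 0 5 0;0.4 0 0 5 0")

```text
clock: 22.55
eef_pos: [0.5585, 0.2097, 0.0731]
tool_rot: [0.743, 0.669, 0.001, 0.001]
ft_force: [0.4, 0.0, 0.0]
grip_width: 0.0255
grasp_force: 0.0
```

```bash
python3 - <<'E'
from h import *
shot("top","t8");print(tcp()[:2])
E
```

```text
(array([0.116967  , 6.58075515, 7.33158713]), np.float64(83.96043217518853))
```

>>> send_rows(motion="0.4 0 -0.1 2 0;0.4 0 -0.1 4 0;0.4 0 -0.1 4.8 0;0.4 0 -0.1 4.8 0;0.4 0 -0.1 4.8 0")

```text
clock: 23.1
eef_pos: [0.5567, 0.2104, 0.0246]
tool_rot: [0.743, 0.669, 0.001, 0.0]
ft_force: [0.3, 0.7, 0.7]
grip_width: 0.0254
grasp_force: 0.0
```

>>> send_rows(motion="1 0 0 0 0;1 0 0 0 0;1 0 0 0 0;1 0 0 0 0;1 0 0 0 0")

```text
clock: 23.6
eef_pos: [0.5571, 0.2107, 0.025]
tool_rot: [0.743, 0.669, 0.001, 0.001]
ft_force: [0.5, -0.2, 6.9]
grip_width: 0.0069
grasp_force: 59.0
```

>>> send_rows(motion="1 0 0 -3 0;1 0 0 -7 0;1 0 0 -11 0;1 0 0 -15 0;1 0 0 -18 0")

```text
clock: 24.1
eef_pos: [0.5562, 0.2105, 0.2062]
tool_rot: [0.743, 0.669, 0.001, 0.0]
ft_force: [0.7, -0.2, 0.1]
grip_width: 0.007
grasp_force: 58.9
```

>>> send_rows(motion="1 -4 -1 0 0;1 -8.3 -2 0 0;1 -12.7 -3 0 0;1 -17.2 -3 0 0;1 -21.7 -3 0 0")

```text
clock: 24.6
eef_pos: [0.5025, -0.0038, 0.2035]
tool_rot: [0.743, 0.67, 0.0, -0.0]
ft_force: [0.9, -0.4, -0.4]
grip_width: 0.0072
grasp_force: 58.9
```

>>> send_rows(motion="1 -4.5 0 0 0;1 -9 0 0 0;1 -13.5 0 0 0;1 -18 1 0 0;1 -22.3 2.3 0 0")

```text
clock: 25.1
eef_pos: [0.5024, -0.2284, 0.2036]
tool_rot: [0.743, 0.669, 0.0, -0.0]
ft_force: [1.9, 1.3, 0.0]
grip_width: 0.0069
grasp_force: 58.9
```

>>> send_rows(motion="1 -4 0 0 0;1 -8 0 0 0;1 -11.2 0 0 0;1 -11.2 0 1 0;1 -11.2 0 4 0")

```text
clock: 25.6
eef_pos: [0.493, -0.34, 0.1654]
tool_rot: [0.744, 0.669, 0.001, 0.003]
ft_force: [-0.6, -0.1, -0.9]
grip_width: 0.0071
grasp_force: 58.9
```

>>> send_rows(motion="1 0 0 4 0;1 0 0 8 0;1 0 0 10 0;1 0 0 10 0;1 0 0 10 0")

```text
clock: 26.1
eef_pos: [0.4916, -0.3373, 0.0634]
tool_rot: [0.743, 0.67, -0.0, -0.0]
ft_force: [0.8, 1.3, -0.0]
grip_width: 0.0071
grasp_force: 58.9
```

```bash
python3 - <<'E'
from h import *
print(tcp()[:2])
E
```

```text
(array([ -0.82208213, -48.53160683,   6.34403518]), np.float64(84.08234212754574))
```

>>> send_rows(motion="1 0 0 2 0;1 0 0 3.7 0;1 0 0 3.7 0;1 0 0 3.7 0;0.6 0 0 3.7 0")

```text
clock: 26.6
eef_pos: [0.4929, -0.3388, 0.0285]
tool_rot: [0.743, 0.669, 0.0, 0.002]
ft_force: [-0.5, -0.3, -0.2]
grip_width: 0.0172
grasp_force: 0.0
```

>>> send_rows(motion="0.6 0 0 0 0;0.6 0 0 0 0;0.6 0 0 -4 0;0.6 0 0 -8.5 0;0.6 0 0 -13 0")

```text
clock: 27.1
eef_pos: [0.4912, -0.3378, 0.1578]
tool_rot: [0.743, 0.669, -0.0, -0.0]
ft_force: [1.1, -0.3, 0.1]
grip_width: 0.0173
grasp_force: 0.0
```

>>> send_rows(motion="0.2 3 -1 -4 0;0.2 7.5 -2 -8 0;0.2 12 -3 -8 0;0.2 16.5 -3 -8 0;0.2 21 -3 -8 0")

```text
clock: 27.6
eef_pos: [0.4834, -0.1244, 0.2379]
tool_rot: [0.743, 0.669, 0.001, 0.001]
ft_force: [0.7, 0.7, 0.3]
grip_width: 0.0343
grasp_force: 0.0
```

>>> send_rows(motion="0.2 -2 -3 0 0;0.2 -4 -6 0 0;0.2 -6 -9 0 0;0.2 -6 -9 0 0;0.2 -6 -9 0 0")

```text
clock: 28.1
eef_pos: [0.3878, -0.1766, 0.2371]
tool_rot: [0.743, 0.669, 0.001, 0.001]
ft_force: [0.4, -0.8, 0.4]
grip_width: 0.0346
grasp_force: 0.0
```

```bash
python3 look.py 9; python3 - <<'E'
from h import *
t=[boxes_of(n,"scraper_grip")[:2] for n in ("top","scene")]; print(t)
a=[cv2.resize(ortho(n,cv2.imread(f"pics/{n}9.png"),z,.37,.54,.29,.45,2.4),(384,408)) for n,z in (("top",.018),("scene",.018))]
b=[cv2.resize(ortho(n,cv2.imread(f"pics/{n}9.png"),.018,.37,.54,.29,.45,1.25),None,fx=1,fy=1) for n in ("top","scene")]
p=cv2.imread("pics/p9.png"); h=np.hstack(a)
o=np.vstack([cv2.resize(p,(600,409)),np.zeros((4,600,3),np.uint8)])
cv2.imwrite("pics/p9a.png",h); cv2.imwrite("pics/p9b.png",p)
E
```

```text
(array([-12.82774935, -33.6396066 ,  23.71239385]), np.float64(83.9616078491745))
top
scene
[ 7.4  -6.27] 76 85 11 -34
[[{'rect': [187.4, 259.4, 15.8, 37.4], 'conf': 0.75}], [{'rect': [256.9, 328.1, 31.5, 31.9], 'conf': 0.81}]]
```

View pics/p9.png

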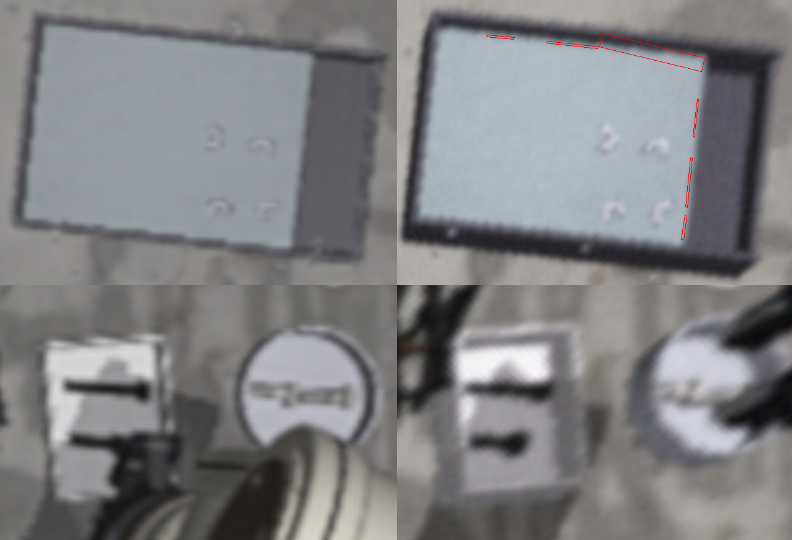

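View pics/p9a.png

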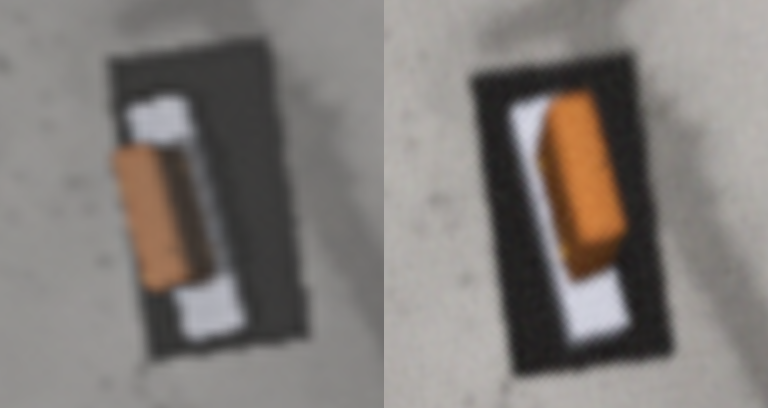

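>>> send_rows(motion="0.2 4 0 0 0;0.2 8.5 0 0 0;0.2 13 0 0 0;0.2 17.5 0 0 0;0.2 22 0 0 0")

```text
clock: 28.8
eef_pos: [0.4111, 0.0447, 0.2364]
tool_rot: [0.743, 0.67, 0.0, 0.0]
ft_force: [1.4, 0.5, 0.1]
grip_width: 0.0344
grasp_force: 0.0
```

>>> send_rows(motion="0.2 4.5 0 0 0;0.2 9 0 0 0;0.2 13.5 0 0 0;0.2 18 0 0 0;0.2 22.5 0 0 0")

```text
clock: 29.3
eef_pos: [0.434, 0.269, 0.2361]
tool_rot: [0.742, 0.67, -0.0, 0.0]
ft_force: [1.2, -0.0, 0.0]
grip_width: 0.0341
grasp_force: 0.0
```

>>> send_rows(motion="0.2 4 0.2 0 -0.12;0.2 8 0.4 0 -0.25;0.2 10.7 0.4 0 -0.38;0.2 10.7 0.4 0 -0.51;0.2 10.7 0.4 0 -0.64")

```text
clock: 29.8
eef_pos: [0.4487, 0.3743, 0.2351]
tool_rot: [0.491, 0.871, -0.001, -0.0]
ft_force: [-0.0, -0.2, -1.1]
grip_width: 0.034
grasp_force: 0.0
```

>>> send_rows(motion="0.2 0 0 0 -0.12;0.2 0 0 0 -0.25;0.2 0 0 0 -0.38;0.2 0 0 0 -0.51;0.2 0 0 0 -0.64")

```text
clock: 30.3
eef_pos: [0.449, 0.3731, 0.2357]
tool_rot: [0.193, 0.981, -0.0, -0.0]
ft_force: [0.2, 0.7, -0.7]
grip_width: 0.0339
grasp_force: 0.0
```

>>> send_rows(motion="0.2 0 0 3 -0.12;0.2 0 0 6 -0.25;0.2 0 0 9 -0.38;0.2 0 0 10 -0.51;0.2 0 0 10 -0.64")

```text
clock: 30.8
eef_pos: [0.4474, 0.3718, 0.1329]
tool_rot: [-0.125, 0.992, -0.002, -0.003]
ft_force: [-0.4, -0.3, -0.1]
grip_width: 0.0341
grasp_force: 0.0
```

>>> send_rows(motion="0.2 0 0 0 0;0.2 0 0 0 0;0.2 0 0 0 0;0.2 0 0 0 0;0.2 0 0 0 0")

```text
clock: 31.3
eef_pos: [0.4492, 0.3724, 0.1368]
tool_rot: [-0.122, 0.993, 0.0, 0.0]
ft_force: [0.1, 0.2, 0.3]
grip_width: 0.0338
grasp_force: 0.0
```

```bash
python3 - <<'E'
from h import *
p,y,o=tcp();print(p,y,o["eef_pos"],o["joint_pos"].round(2)); a=np.radians(y)
d=np.array([.450,.3723])-o["eef_pos"][:2]; print("tool shift cm",d@[np.cos(a),np.sin(a)]*100,d@[np.sin(a),-np.cos(a)]*100)
E
```

```text
[-12.45458214  21.60588264  13.67560636] 194.01248636766286 [0.44922075 0.37239382 0.13675606] [0.69 0.46 0.07 1.18 0.   0.45]
tool shift cm -0.07333448910169255 -0.027970741016355664
```

Aligned. Descend to TCP z ≈ 0.030, grip.

>>> send_rows(motion="0.2 0 0 3 0;0.2 0 0 6 0;0.2 0 0 9 0;0.2 0 0 10.6 0;0.2 0 0 10.6 0")

```text
clock: 31.8
eef_pos: [0.4472, 0.3706, 0.0277]
tool_rot: [-0.122, 0.993, -0.002, -0.002]
ft_force: [-0.1, -0.2, 0.3]
grip_width: 0.034
grasp_force: 0.0
```

>>> send_rows(motion="0.2 0 0 0 0;1 0 0 0 0;1 0 0 0 0;1 0 0 0 0;1 0 0 0 0")

```text
clock: 32.3
eef_pos: [0.4501, 0.3732, 0.0321]
tool_rot: [-0.122, 0.992, 0.001, 0.001]
ft_force: [-1.2, 1.1, 5.6]
grip_width: 0.0193
grasp_force: 60.4
```

>>> send_rows(motion="1 0 0 0 0;1 0 0 -1 0;1 0 0 -1 0;1 0 0 -1 0;1 0 0 -1 0")

```text
clock: 32.8
eef_pos: [0.4486, 0.3717, 0.0397]
tool_rot: [-0.122, 0.993, -0.0, -0.001]
ft_force: [-0.0, 0.7, -3.2]
grip_width: 0.0192
grasp_force: 59.1
```

```bash
python3 - <<'E'
from h import *
for n in("top","scene"):
    im=shot(n,n+"10");r,o=blobs(n,im)
p,y,o=tcp();print(p,y,o["eef_pos"],o["ft_force"],o["grip_width"])
E
```

```text
[-12.50626568  21.54413267   3.97370424] 194.04499322872957 [0.4486422  0.37183372 0.03973704] [-0.15284383 -0.41063137 -3.29822978] 0.01936369065666526
```

>>> send_rows(motion="1 0 0 -3 0;1 0 0 -7 0;1 0 0 -10 0.11;1 0 0 -10 0.23;1 0 0 -10 0.35")

```text
clock: 33.4
eef_pos: [0.4497, 0.3727, 0.1418]
tool_rot: [0.055, 0.998, 0.001, 0.001]
ft_force: [-0.3, -0.4, -3.7]
grip_width: 0.0193
grasp_force: 59.4
```

>>> send_rows(motion="1 -2 -4 0 0;1 -4 -8 0 0;1 -6 -12 0 0;1 -8 -16 0 0;1 -10 -20 0 0")

```text
clock: 33.9
eef_pos: [0.5277, 0.1612, 0.1401]
tool_rot: [0.052, 0.999, -0.0, -0.0]
ft_force: [1.4, 0.5, -3.3]
grip_width: 0.0194
grasp_force: 60.0
```

>>> send_rows(motion="1 0 0 3 0;1 0 0 5 0;1 0 0 5 0;1 0 0 5 0;1 0 0 5 0")

```text
clock: 34.4
eef_pos: [0.5285, 0.1635, 0.0916]
tool_rot: [0.052, 0.999, 0.0, 0.001]
ft_force: [-0.1, -0.0, -2.7]
grip_width: 0.0189
grasp_force: 60.0
```

```bash
python3 - <<'E'
from h import *
i=[shot(n,n+"11") for n in("top","scene")]
p,y,o=tcp();print(p,y,o["eef_pos"],o["ft_force"],o["grip_width"])
cv2.imwrite("pics/p11.png",np.vstack([np.hstack([cv2.resize(ortho(n,k,.022,.43,.66,-.04,.28,2),None,fx=.62,fy=.62) for n,k in zip(("top","scene"),i)])]))
E
```

```text
[-2.38144851  1.67731245  9.18203272] 174.04672907319076 [0.52856924 0.16367053 0.09182033] [-0.05447742  0.59896844 -3.65998514] 0.01901858848531335
```

View pics/p11.png

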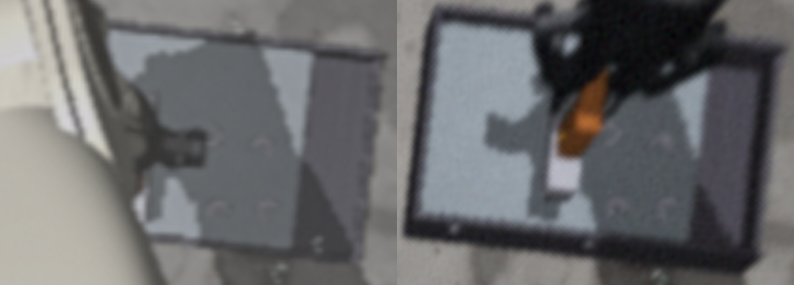

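>>> send_rows(motion="1 0 0 2 0;1 0 0 3.6 0;1 0 0 3.6 0;1 0 0 3.6 0;1 0 0 3.6 0")

```text
clock: 35.0
eef_pos: [0.5287, 0.1634, 0.0558]
tool_rot: [0.052, 0.999, 0.0, 0.001]
ft_force: [-0.3, -0.1, -1.6]
grip_width: 0.0194
grasp_force: 59.9
```

>>> send_rows(motion="1 0 0 0.2 0;1 0 0 0.4 0;1 0 0 0.6 0;1 0 0 0.6 0;1 0 0 0.6 0")

```text
clock: 35.5
eef_pos: [0.5283, 0.1632, 0.0511]
tool_rot: [0.052, 0.999, 0.001, 0.001]
ft_force: [-4.2, -0.6, 11.1]
grip_width: 0.0194
grasp_force: 62.1
```

>>> send_rows(motion="1 0 -0.8 0 0;1 0 -1.7 0 0;1 0 -2.6 0 0;1 0 -3.5 0 0;1 0 -4.4 0 0")

```text
clock: 36.0
eef_pos: [0.5259, 0.1213, 0.0512]
tool_rot: [0.052, 0.999, 0.003, 0.003]
ft_force: [0.2, 5.0, 5.3]
grip_width: 0.0191
grasp_force: 61.4
```

>>> send_rows(motion="1 0 -0.9 0 0;1 0 -1.8 0 0;1 0 -2.7 0 0;1 0 -3.6 0 0;1 0 -4.4 0 0")

```text
clock: 36.5
eef_pos: [0.5213, 0.0773, 0.0511]
tool_rot: [0.052, 0.999, 0.003, 0.003]
ft_force: [0.3, 5.4, 6.6]
grip_width: 0.0197
grasp_force: 61.5
```

>>> send_rows(motion="1 0 -0.9 0 0;1 0 -1.8 0 0;1 0 -2.7 0 0;1 0 -3.6 0 0;1 0 -4.4 0 0")

```text
clock: 37.0
eef_pos: [0.5166, 0.0332, 0.051]
tool_rot: [0.052, 0.999, 0.002, 0.003]
ft_force: [-0.1, 3.9, 5.8]
grip_width: 0.0195
grasp_force: 61.3
```

>>> send_rows(motion="1 0 0 0 0;1 0 0 -1 0;1 0 0 -4 0;1 0 0 -8 0;1 0 0 -10 0")

```text
clock: 37.5
eef_pos: [0.515, 0.0316, 0.1519]
tool_rot: [0.052, 0.999, 0.0, 0.002]
ft_force: [0.2, 0.5, -2.4]
grip_width: 0.0193
grasp_force: 60.4
```

>>> send_rows(motion="1 3 3 0 0;1 6 6 0 0;1 9 9 0 0;1 10 13 0 0;1 10 17 0 0")

```text
clock: 38.0
eef_pos: [0.4298, 0.2118, 0.1489]
tool_rot: [0.052, 0.999, -0.001, -0.001]
ft_force: [0.8, 0.1, -2.5]
grip_width: 0.0194
grasp_force: 60.2
```

```bash
python3 - <<'E'
from h import *
i=[shot(n,n+"12") for n in("top","scene")]
p,y,o=tcp();print(p,y,o["eef_pos"],o["ft_force"],o["grip_width"])
cv2.imwrite("pics/p12.png",np.vstack([np.hstack([cv2.resize(ortho(n,k,.022,.43,.66,-.06,.26,2),None,fx=.62,fy=.62) for n,k in zip(("top","scene"),i)])]))
E
```

```text
[-12.4773299    5.83505172  14.92104598] 174.3424778363573 [0.43250951 0.21557323 0.14921046] [ 0.31349335 -0.68056844 -2.72753945] 0.019052125163174175
```

View pics/p12.png

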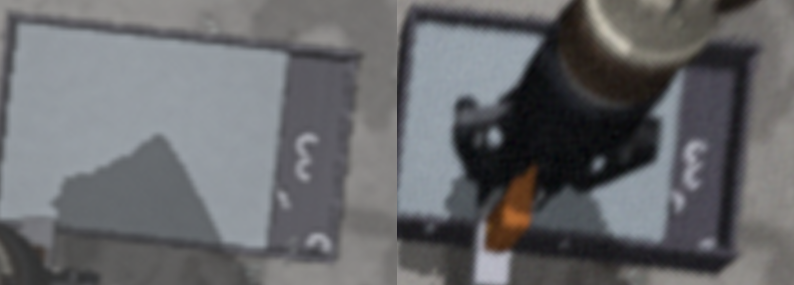

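>>> send_rows(motion="1 -0.2 4 0 0;1 -0.5 8 0 -0.06;1 -0.7 12 0 -0.12;1 -0.7 15.7 0 -0.18;1 -0.7 15.7 0 -0.244")

```text
clock: 38.6
eef_pos: [0.4559, 0.3707, 0.1481]
tool_rot: [-0.073, 0.997, 0.001, 0.0]
ft_force: [0.1, -0.4, -3.9]
grip_width: 0.0195
grasp_force: 61.5
```

>>> send_rows(motion="1 0 0 0 0;1 0 0 0 0;1 0 0 0 0;1 0 0 0 0;1 0 0 0 0")

```text
clock: 39.1
eef_pos: [0.4557, 0.3659, 0.1487]
tool_rot: [-0.069, 0.998, 0.0, 0.0]
ft_force: [-1.0, 0.2, -3.1]
grip_width: 0.0196
grasp_force: 61.5
```

```bash
python3 - <<'E'
from h import *
i=[shot(n,n+"13") for n in("top","scene")]
p,y,o=tcp();print(p,y,o["eef_pos"])
cv2.imwrite("pics/p13.png",np.hstack([ortho(n,k,.022,.45,.64,-.045,.07,3.4) for n,k in zip(("top","scene"),i)]))
for n,k in zip(("top","scene"),i):
    g=ortho(n,k,.022,.47,.53,.0,.07,1)[...,::-1].astype(int).sum(2)//3
    print(n);print(g[::4,::4])
E
```

```text
[-11.74929665  21.04991818  14.86295619] 187.92868559204015 [0.45565383 0.3661274  0.14862956]
top
[[159 160 158 159 157 157 158 159 127  93  97  95 106 144 161 127  99  97]
 [158 158 158 157 156 156 158 158 122  90  96  95 122 152 123 101  96  96]
 [159 158 156 156 157 156 157 153 111  89  96  96 125 153 120  97  96  97]
 [159 157 157 156 156 156 157 148 108  89  98  96 109 148 161 120  97  98]
 [159 157 156 155 155 156 158 148 110  92  96  97  97 107 121 105  95  99]
 [158 158 158 156 156 156 158 144 108  94  90  95  97  96  98  98  97  98]
 [158 158 157 157 157 157 158 137 108 123 105  95  97  97  99  98  99  98]
 [158 157 157 156 158 159 160 133 104 151 142  99  96  98  98  99  98  98]
 [157 157 157 155 157 158 160 134  95 127 144 108  96  97  99  98  97  98]
 [157 156 157 156 155 157 161 129  90 110 137 118  98  97  99  98  98  99]
 [156 157 157 158 158 159 158 122  89  97 104 102  97  97  98  97  98  99]
 [158 158 158 159 159 160 153 114  89  97  97  98  98  99  98  98  98  99]
 [158 158 159 159 160 160 153 112  89  97  98  99  98  98  99  98  99  99]
 [158 159 159 159 159 160 
[... 556 characters left out ...]
137 115  79  73  75  70]
 [150 148 147 148 147 147 145 129 113 108  88  83  92  78  69  75  74  69]
 [148 145 146 147 147 149 145 130 121 145 119  79  72  72  72  75  73  70]
 [146 145 147 145 147 147 146 121 103 147 137  84  74  73  72  72  75  66]
 [147 147 146 145 144 146 143 109  82 130 115  78  73  73  75  73  76  66]
 [148 148 149 149 146 151 145 106  74 104  85  72  72  74  72  72  74  64]
 [146 147 147 148 149 151 144 103  66  74  71  74  73  73  73  74  72  61]
 [147 150 148 149 149 148 136  93  70  72  72  73  72  73  72  73  73  60]
 [146 149 147 147 149 146 130  94  73  71  72  72  71  70  73  75  72  55]
 [146 149 148 148 147 146 130  89  74  73  73  72  71  70  70  76  70  54]]
```

View pics/p13.png

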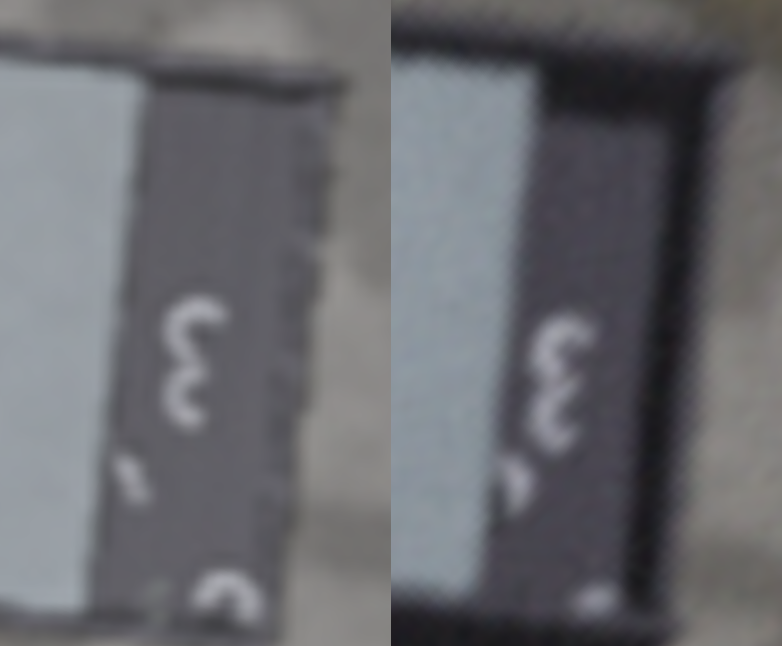

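>>> send_rows(motion="1 0 0 3 0;1 0 0 6 0;1 0 0 9 0;1 0 0 11 0;1 0 0 11 0")

```text
clock: 39.7
eef_pos: [0.4531, 0.3644, 0.035]
tool_rot: [-0.069, 0.998, -0.002, -0.003]
ft_force: [-1.3, -1.1, -3.0]
grip_width: 0.0192
grasp_force: 61.2
```

>>> send_rows(motion="1 0 0 0 0;1 0 0 0.3 0;1 0 0 0.5 0;1 0 0 0.7 0;1 0 0 0.7 0")

```text
clock: 40.2
eef_pos: [0.4561, 0.367, 0.0322]
tool_rot: [-0.07, 0.998, 0.001, 0.001]
ft_force: [0.2, 0.9, -1.8]
grip_width: 0.0191
grasp_force: 61.7
```

>>> send_rows(motion="1 0 0 0.1 0;1 0 0 0.2 0;1 0 0 0.2 0;0.2 0 0 0.2 0;0.2 0 0 0.2 0")

```text
clock: 40.7
eef_pos: [0.4559, 0.3669, 0.03]
tool_rot: [-0.07, 0.998, 0.0, 0.001]
ft_force: [-0.1, -0.4, -0.2]
grip_width: 0.0345
grasp_force: 0.0
```

>>> send_rows(motion="0.2 0 0 0 0;0.2 0 0 0 0;0.2 0 0 -2 0;0.2 0 0 -5 0;0.2 0 0 -9 0")

```text
clock: 41.2
eef_pos: [0.4541, 0.3654, 0.1181]
tool_rot: [-0.07, 0.998, -0.002, -0.002]
ft_force: [-0.1, -0.1, 0.3]
grip_width: 0.0341
grasp_force: 0.0
```

>>> send_rows(motion="0.2 0 0 -4 0;0.2 3 -3 -8 0;0.2 6 -6 -8 0;0.2 9 -9 -8 0;0.2 9 -9 -8 0")

```text
clock: 41.7
eef_pos: [0.3741, 0.2603, 0.1986]
tool_rot: [-0.069, 0.998, -0.002, -0.003]
ft_force: [0.4, 0.6, 0.1]
grip_width: 0.0342
grasp_force: 0.0
```

>>> send_rows(motion="0.2 0 -4 0 0;0.2 0 -8 0 0;0.2 0 -12 0 0;0.2 0 -16 0 0;0.2 0 -16 0 0")

```text
clock: 42.2
eef_pos: [0.4017, 0.1031, 0.1994]
tool_rot: [-0.066, 0.998, -0.001, 0.0]
ft_force: [-0.1, -0.3, 0.4]
grip_width: 0.034
grasp_force: 0.0
```

```bash
python3 - <<'E'
from h import *
i=[shot(n,n+"14") for n in("top","scene")]
print(tcp()[0])
for n in("top","scene"):
    for t in("scraper","mat_top","plate","tin_in","dish_in","cradle_b","pliers_tan","bolt_short_1_mid","bolt_long_1_mid"):
        print(n,t,[([round(v) for v in d["rect"]],round(d["conf"],2)) for d in boxes_of(n,t)])
cv2.imwrite("pics/p14.png",np.vstack([np.hstack([cv2.resize(ortho(n,k,.018,.37,.66,-.06,.45,1.0),None,fx=.78,fy=.78) for n,k in zip(("top","scene"),i)]),np.hstack([cv2.resize(ortho(n,k,.01,.39,.57,-.43,-.06,1.0),(398,194)) for n,k in zip(("top","scene"),i)])[:,:794]]))
E
```

```text
[-14.40349971  -5.37867504  19.94085554]
top scraper [([190, 256, 15, 35], 0.9)]
top mat_top [([192, 257, 28, 44], 0.88)]
top plate [([272, 223, 101, 64], 0.67)]
top tin_in [([388, 246, 33, 37], 0.83), ([385, 248, 14, 4], 0.47)]
top dish_in [([436, 239, 32, 31], 0.57)]
top cradle_b [([251, 161, 24, 23], 0.58)]
top pliers_tan [([430, 189, 52, 35], 0.73)]
top bolt_short_1_mid [([389, 245, 36, 40], 0.17)]
top bolt_long_1_mid [([193, 257, 27, 46], 0.23)]
scene scraper [([256, 326, 32, 33], 0.96)]
scene mat_top [([259, 327, 49, 48], 0.6)]
scene plate [([304, 254, 107, 90], 0.8)]
scene tin_in [([396, 209, 44, 31], 0.7)]
scene dish_in [([417, 184, 27, 27], 0.75)]
scene cradle_b [([246, 228, 25, 17], 0.53), ([304, 258, 107, 86], 0.42)]
scene pliers_tan [([385, 167, 14, 32], 0.48)]
scene bolt_short_1_mid []
scene bolt_long_1_mid [([417, 183, 29, 24], 0.19)]Traceback (most recent call last):
  File "<stdin>", line 7, in <module>
    return _nx.concatenate(arrs, 0, dtype=dtype, casting=casting)
           ~~~~~~~~~~~~~~~^^^^^^^^^^^^^^^^^^^^^^^^^^^^^^^^^^^^^^^
ValueError: all the input array dimensions except for the concatenation axis must match exactly, but along dimension 1, the array at index 0 has size 796 and the array at index 1 has size 794
```

```bash
python3 - <<'E'
from h import *
i=[cv2.imread(f"pics/{n}14.png") for n in("top","scene")]
r=lambda a,h:cv2.resize(a,(398,h))
cv2.imwrite("pics/p14.png",np.vstack([np.hstack([r(ortho(n,k,.018,.37,.66,-.06,.45,2),226) for n,k in zip(("top","scene"),i)]),np.hstack([r(ortho(n,k,.01,.39,.57,-.43,-.06,2),194) for n,k in zip(("top","scene"),i)])]))
E
```

```text
(no output)
```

View pics/p14.png

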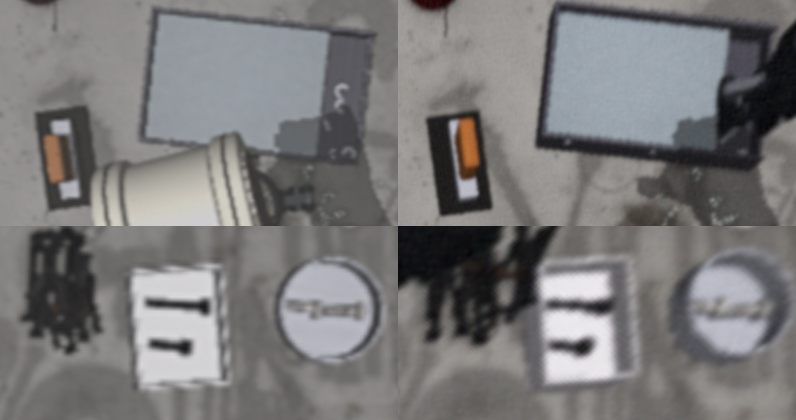

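The picture shows the scraper upright on the mat (60,160). The plate face is clear, with the chips in the trough (340,100–150). Both socket screws are in the tin (170,300 and 170,345) and both hex screws in the dish (325,308).

```bash
python3 -c "
from workcell import workorder; print(workorder.job_done())"
```

```text
the job is handed in; nothing more can be done
None
```

The job is handed in: both black socket-head screws are in the tin, both hex-head screws are in the dish, all four chips are in the trough (one stands on edge against the plate end, so it is the least certain), and the scraper is upright on its mat.

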